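# Clamp a window profile with a T-bolt in the bench beam

### The arm

A 6-joint arm with a two-finger parallel gripper is mounted at the origin on the work surface. World frame = base frame: x ahead of the robot, y to its left, z up, the work surface at z = 0. Lengths are in m, angles in rad, forces in N, time in s.
With the tool pointing down it reaches from about 0.35 to 0.775 m from the base axis. Payload 5.5 kg.
Tool frame: the origin (TCP) lies on the centre line of the jaws, within the pads' length; the fingertips stand 8 mm ahead of it and the grasp point (between the pads) lies 11 mm behind it; x points along the fingers, z is the direction in which the jaws open and shut, and the axes are right-handed (so a half turn about x gives the same grasp; the last joint's range is limited). The gripper opens to 85 mm and grips with 20 to 120 N. Pads are 22 mm wide; open, the fingers measure 114 mm over their backs; the gripper's body (76 mm by 85 mm) begins 54 mm behind the grasp point. The pads swing forward as they close: fully open they stand 13 mm farther back than shut.
Start: joints at [1.119, 0.313, 0.046, 1.304, 0, 1.431], TCP at [0.176, 0.547, 0.239] pointing down, gripper open.
Joint ranges: [-2.76, 2.76], [-0.86, 1.69], [-1.03, 1.26], [-2.2, 2.34], [-1.47, 1.5], [-3.14, 3.14]. Speed limits (rad/s): [2.57, 2.57, 3.14, 3.14, 3.14, 3.14].

### API

Orientations are given as a unit quaternion [w, x, y, z].
In Python, from cell import manip gives the robot as it stands. The module is installed in compiled form; this text tells all that it offers. Calls block until the motion is done:
- manip.reach(position, orientation): joint-space move of the TCP to a pose.
- manip.move_straight(position, attitude=None, v=0.15): straight line of the TCP; attitude=None keeps the orientation; v is the mean speed in m/s.
- manip.move_j(angles): joint-space move.
- manip.set_gripper(opening, f_grip=None): finger opening in m; f_grip is the grip in N (None keeps the last); returns when the fingers have stopped.
- manip.sleep(seconds).
- manip.solve_ik(position, orientation): joint angles nearest the present ones, or None.
- manip.get_obs(): the state.
- manip.snapshot(name): name is "scene" or "top" or "wrist"; returns the picture (384x512x3 uint8, red, green, blue); there is no depth.
- manip.get_calibration(name): a dict with "mtx" (3x3 intrinsics, pixels), "dist" ([k1, k2, p1, p2, k3] as OpenCV has them; the pictures are not rectified), "eye" and "orientation" of the camera in the world. Camera axes: x right, y down, z forward; pixel columns grow to the right and rows downward; lengths in m; the calibration is good to about 2 mm. A picture is of the moment at which its call begins: read the wrist's pose just before it. get_calibration takes no time and is no camera call; for the wrist camera it gives the pose at the moment of the call.
A pose or a line that the arm cannot do raises manip.Unreachable and nothing moves.
- manip.job_done(): hands the job in, once; it reports no verdict.
The state is a dict: "time": time; "q": joint angles; "dq": joint speeds; "tau": joint torques, N m; "position": TCP position; "orientation": TCP orientation; "force": force on the tool from outside, world axes, zero at the start; "moment": the same for the moment, N m; "opening": finger opening in m.
Only numpy, scipy, OpenCV 4.12 (cv2) and the standard library are available. Lean on these libraries where they do the work, as an engineer would, in place of code of your own. Each camera call takes 0.05 s, during which the arm holds its last target. There are 200 camera calls.

### The job

Clamp the white profile: take the long T-bolt with the wing nut out of the wooden holder, lower its head gently through the gap of the steel strap into the slot of the aluminium beam until the nut's flange sits on the strap, and turn it clockwise so that the head stands square across the slot. Then go on turning the wing nut clockwise until the strap pinches the profile hand-tight - noticeably tight, but gently, because the plastic dents above 20 N - and let go. Do not push the profile out of place or disturb the other things on the bench.

Things in the scene. Friction and masses are not known exactly. Their poses are not given: they have to be found in the camera images.
- beam: Aluminium T-slot beam fixed to the bench, 300 x 100 x 34 mm high. Origin: on the bench (z = 0) below the bolt's place; x along the slot towards the strap's hinge, z up. Slot mouth 20 mm wide (y = -10..10), 10 mm deep (z = 24..34 mm); below it a cavity 40 mm wide, z = 6..24 mm. At x = 120 mm two dark hinge cheeks rise to z = 91 mm.
- slot_place (a point): Point on the beam's top face (z = 34 mm), on the slot's centre line, where the bolt goes (15 mm either way along the slot is fine); same axes as the beam.
- strap_gap (a point): Point in the open gap of the steel strap, on its top face, 79 to 83 mm above the bench. The strap is a flat bar 52 mm wide, 12 mm thick, above the beam along the slot (x), hinged freely 120 mm from here at +x; its other end rests by its weight on the profile. The gap is right above the slot, 24 mm wide (y), from x = -44 to +70 mm. The head passes through it.
- strap_pad (a point): Centre of the underside of the strap's rubber pad, 60 mm from the gap point on the profile side (-x of the beam), where the strap rests on the profile. The pad yields about 1 mm for 8 N, so the nut goes down 1 to 2 mm while tightening. About two thirds of the bolt's pull arrives here.
- profile: White hollow window profile, 260 mm long (its y), 46 mm wide (x), 24 mm high, 0.5 kg, lying loose on two red-topped bearers across the beam, under the strap's pad. Origin: centre of its underside. The bearers' height differs by a few mm from time to time, and with it the slack in the clamp.
- holder: Wooden block fixed to the bench, 65 x 135 x 40 mm high, with two pockets at y = -33 and +33 mm, each 36 (x) x 19 (y) mm and 28 mm deep (floor at z = 12 mm). The long bolt stands in one pocket and a short bolt in the other. Origin: centre of its underside.
- bolt: Long steel T-bolt, 160 g, standing upright in the holder. Origin: centre of the head's underside; z along the shank, x along the head's long side. Head 34 (x) x 17 (y) x 8 mm, then a neck (z = 8..20 mm), then a shank 12 mm thick up to z = 113 mm. The nut's flange underside starts at z = 67.5 mm. With the flange on the strap the head hangs freely in the cavity.
- bolt_head (a point): Centre of the bolt's head (4 mm above its underside), same axes as the bolt.
- bolt_neck (a point): Centre of the bolt's neck (14 mm above the head's underside): 17.5 mm square with two opposite corners rounded. So in the slot's mouth, from head-along-slot, the bolt turns only clockwise (seen from above), by about 1.75 rad, and then stops against the slot's sides with the head across the slot. Same axes as the bolt.
- nut_wing (a point): Centre of the wing nut's upright grip bar: 46 mm long (x), 12 mm thick (y), reaching 17 mm above and below this point. The shank shows 5 mm above it at the start. At the start the bar is parallel to the head's long side. Nut 60 g, turns on the bolt; right-hand thread (clockwise from above tightens), coarse: 2 mm for each radian.
- nut_flange (a point): Underside centre of the nut's flange, 40 mm across, 6 mm thick, 23 mm below the wing's centre. Turning first turns the bolt until it stops square; then the nut runs (0.04 N m), drawing the bolt up 1 to 4 mm until its head bites under the lips: from there it pulls down hard on the fingers and its torque climbs. Hand-tight is about 0.4 to 0.5 rad past the bite (0.2 N m); 0.8 rad is too much.
- strap: The hinged steel strap itself; origin on its hinge axis, 120 mm from the gap point along the slot (+x) and 6 mm below the strap's top face; x along the strap.
- short_bolt: Short spare T-bolt without wing nut, 50 mm high, in the holder's other pocket; leave it there. Origin: centre of its head's underside.
- screw_tray: Grey plastic screw tray, 110 x 150 x 45 mm, fixed; origin: centre of its underside.
- tape_roll: Red roll of tape, 70 mm across, 48 mm high. A bystander; origin: centre of its underside.
- driver: Orange and black cordless driver standing on its battery, 155 mm high. A bystander; origin: centre of its underside.
- packer: Thin wooden packer, 100 x 28 x 6 mm. A bystander; origin: centre of its underside.
- try_square: Try square, wooden stock 110 mm and steel blade 150 mm, 16 mm high. A bystander; origin: under the stock's centre.
- screwdriver: Screwdriver, 200 mm long, black handle. A bystander; origin: centre of its underside.
- folding_rule: Folded wooden rule, 170 x 32 x 16 mm. A bystander; origin: centre of its underside.

How it is judged:
On the way, in this order (a step that is already met when the one before it is completed fails the run):
1. the bolt's head is down in the beam's cavity, lengthways, with the flange on the strap (z of bolt in the frame of beam below 0.0165 m and y of bolt_head in the frame of beam between -0.004 and 0.004 m and x of bolt_head in the frame of beam between -0.035 and 0.035 m and angle between bolt's own z axis and vertical below 0.15 rad and angle between the x axis of bolt and the x axis of beam, either way round below 0.4 rad and z of nut_wing in the frame of strap_gap below 0.026 m), for 0.1 s.
2. the head is turned square across the slot (y of bolt_head in the frame of beam between -0.004 and 0.004 m and x of bolt_head in the frame of beam between -0.035 and 0.035 m and angle between bolt's own z axis and vertical below 0.15 rad and z of bolt in the frame of beam below 0.0175 m and angle between the x axis of bolt and the y axis of beam, either way round below 0.3 rad), for 0.1 s.
At the end, for the whole second after the job is handed in: Long bolt upright (0.15 rad) in the slot, within 35 mm of the slot place, its head under the lips and square across the slot (0.3 rad); strap pressing the profile with 5 to 20 N; profile within 20 mm of its start; all at rest (all of step 2 and contact force between strap and profile between 5 and 20 N and linear speed of each of bolt, profile below 0.02 m/s and distance of profile from where it was at the start of the episode below 0.02 m); the robot touches nothing.
It fails at once if the strap presses on the profile with more than 20 N (contact force between strap and profile above 20 N).
It fails at once if the bolt is forced down on the beam with more than 30 N before it is in the slot (contact force between bolt and beam above 30 N and z of bolt in the frame of beam above 0.018 m).
It fails at once if the robot touches the profile with more than 10 N (contact force between any of the fingers, the arm and profile above 10 N).
It fails at once if the profile is pushed more than 20 mm out of place (distance of profile from where it was at the start of the episode above 0.02 m).
It fails at once if a bystander is moved more than 20 mm (distance of any of short_bolt, tape_roll, driver, packer, try_square, screwdriver, folding_rule from where it was at the start of the episode above 0.02 m).
It also fails if it takes over 69 s, if anything falls off the work surface, if the arm or the gripper's body presses on something with over 40 N, if the wrist force passes 120 N, or if a joint passes its speed limit or range.

## Working session

There is one attempt and no reset: what is moved stays moved. The work goes in short steps, each a Python script; the robot and the scene stay as the last script left them, time stands still between calls to the robot, and variables do not carry over. Pictures are saved under pics/ and viewed, about 8 in all and at most 12, crops included, and the job is handed in when it is done.

```bash
mkdir -p pics
cat > h.py <<'E'
from cell import manip
import numpy as np, cv2
from scipy.spatial.transform import Rotation as R
def cal(n):
    c=manip.get_calibration(n); q=c["orientation"]
    return np.array(c["mtx"]),np.array(c["dist"],float),np.array(c["eye"]),R.from_quat([q[1],q[2],q[3],q[0]])
def ray(c,uv):
    K,d,e,r=c
    p=cv2.undistortPoints(np.array(uv,float).reshape(-1,1,2),K,d).reshape(-1,2)
    return e,r.apply(np.c_[p,np.ones(len(p))])
def onplane(c,uv,z):
    e,v=ray(c,uv); return e+v*((z-e[2])/v[:,2])[:,None]
def proj(c,P):
    K,d,e,r=c
    return cv2.projectPoints(r.inv().apply(np.atleast_2d(P)-e),np.zeros(3),np.zeros(3),K,d)[0].reshape(-1,2)
def down(a):
    # tool x down, jaws (tool z) along world angle a
    x=np.array([0,0,-1.]);z=np.array([np.cos(a),np.sin(a),0]);y=np.cross(z,x)
    q=R.from_matrix(np.c_[x,y,z]).as_quat(); return [q[3],q[0],q[1],q[2]]
def save(im,name,s=1.5):
    cv2.imwrite("pics/"+name,cv2.resize(im[:,:,::-1],None,fx=s,fy=s,interpolation=cv2.INTER_CUBIC))
E
python3 - <<'E'
from h import *
for n in ("top","scene"):
    im=manip.snapshot(n); np.save(n+".npy",im); save(im,n+".png"); c=cal(n); print(n,c[0].round(1).tolist(),c[1],c[2],c[3].as_matrix().round(3).tolist())
o=manip.get_obs(); print(o)
E
```

```text
top [[465.1, 0.0, 264.6], [0.0, 465.1, 191.4], [0.0, 0.0, 1.0]] [-0.05844846  0.          0.          0.          0.        ] [0.43725891 0.04703293 1.54832722] [[0.019, -0.998, 0.063], [-1.0, -0.019, -0.005], [0.006, -0.063, -0.998]]
scene [[484.2, 0.0, 250.2], [0.0, 484.2, 184.2], [0.0, 0.0, 1.0]] [-0.08528506  0.          0.          0.          0.        ] [1.26219173 0.60939047 0.90337008] [[-0.6, 0.545, -0.586], [0.8, 0.392, -0.454], [-0.017, -0.741, -0.671]]
{'time': 0.1, 'q': array([1.11937498e+00, 3.13913679e-01, 4.51003749e-02, 1.30358642e+00,
       2.43520514e-05, 1.43121927e+00]), 'dq': array([-3.94917068e-05, -2.34342053e-03,  3.73597175e-03,  1.61359929e-03,
       -6.07074004e-04,  3.11620416e-04]), 'tau': array([ 3.59009093e-03, -4.81726527e+01,  2.99243331e+01,  1.27465610e-02,
       -1.07879255e-04, -9.25518968e-07]), 'position': array([0.17621798, 0.5468785 , 0.23850782]), 'orientation': array([ 0.57107549, -0.41654782,  0.57208402,  0.41602953]), 'force': array([-0.37882353,  0.41470021,  0.66342507]), 'moment': array([-0.02279859, -0.01737299,  0.00845604]), 'opening': 0.08564690716605049}
```

View pics/top.png

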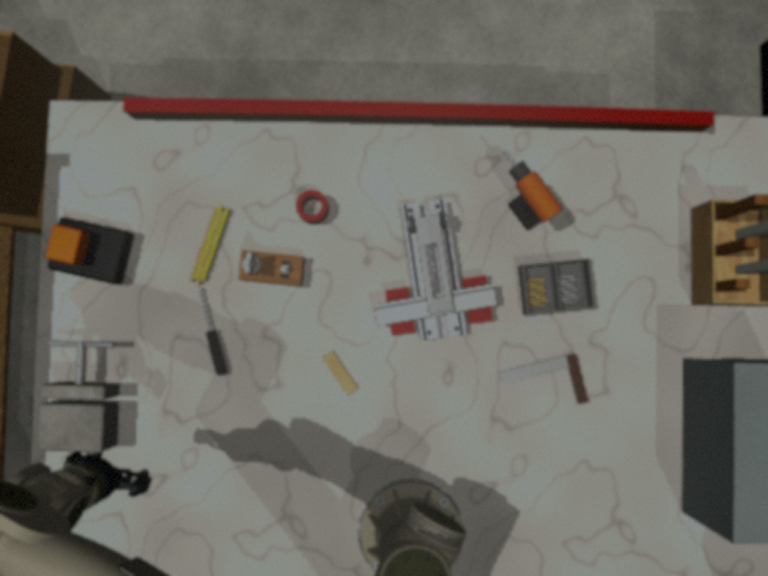

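View pics/scene.png

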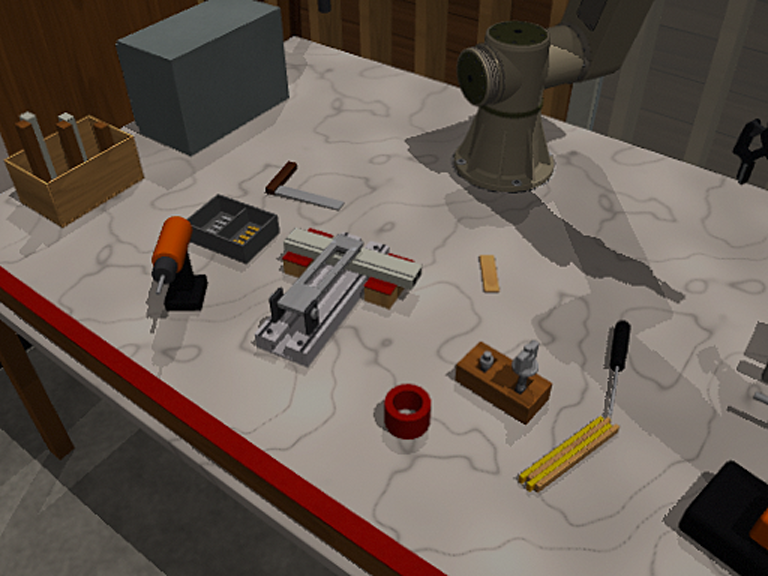

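Top view: holder at about (272,267) px with the long bolt on its left at (250,262); beam runs (428,200) to (442,335) with the hinge at the far end and the profile across at y≈303. The scene view agrees. Next I take wrist views of both from above.

Run:
```python
from h import *
c=cal("top")
def P(uv,z): return onplane(c,np.array(uv)/1.5,z).round(3).tolist()
print("holder",P([[240,265],[272,267],[305,270]],.04)); print("wing",P([[250,260]],.1))
print("beam",P([[405,204],[452,200],[422,338],[466,334]],.034)); print("profile ends",P([[376,314],[500,296]],.06),"hinge",P([[410,226],[457,218]],.09))
o=manip.get_obs();w=cal("wrist");q=o["orientation"]
t=R.from_quat([q[1],q[2],q[3],q[0]])
print("cam in tool",t.inv().apply(w[2]-o["position"]), (t.inv()*w[3]).as_matrix().round(3).tolist(), w[0].round(1).tolist(),w[1])
for p in ([.5,.36,.3],[.5,.03,.3]):
  for a in (-np.pi/2,0,np.pi/2): print(p,a,manip.solve_ik(p,down(a)))
```

```text
holder [[0.575, 0.382, 0.04], [0.572, 0.312, 0.04], [0.566, 0.24, 0.04]]
wing [[0.58, 0.348, 0.1]]
beam [[0.716, 0.025, 0.034], [0.727, -0.078, 0.034], [0.424, -0.017, 0.034], [0.434, -0.112, 0.034]]
profile ends [[0.473, 0.083, 0.06], [0.517, -0.181, 0.06]] hinge [[0.659, 0.015, 0.09], [0.678, -0.084, 0.09]]
cam in tool [-0.13436015  0.08180774  0.00089641] [[0.0, -0.316, 0.949], [0.0, -0.949, -0.316], [1.0, 0.0, -0.0]] [[320.1, 0.0, 254.0], [0.0, 320.1, 187.4], [0.0, 0.0, 1.0]] [-0.02777452  0.          0.          0.          0.        ]
[0.5, 0.36, 0.3] -1.5707963267948966 [ 0.4938099   0.39212268  0.30644553  1.48511918  0.         -2.64778275]
[0.5, 0.36, 0.3] 0 [0.4938099  0.39212268 0.30644553 1.48511918 0.         2.06460623]
[0.5, 0.36, 0.3] 1.5707963267948966 [0.4938099  0.39212268 0.30644553 1.48511918 0.         0.4938099 ]
[0.5, 0.03, 0.3] -1.5707963267948966 [-0.10047153  0.15764992 -0.00772192  1.40542449  0.          3.04112112]
[0.5, 0.03, 0.3] 0 [-0.10047153  0.15764992 -0.00772192  1.40542449  0.          1.4703248 ]
[0.5, 0.03, 0.3] 1.5707963267948966 [-0.10047153  0.15764992 -0.00772192  1.40542449  0.         -0.10047153]
```

```bash
cat >> h.py <<'E'
import pickle
def shot(name,p,a):
    manip.reach(p,down(a)); manip.sleep(.3); c=cal("wrist"); im=manip.snapshot("wrist")
    pickle.dump((im,c[0],c[1],c[2],c[3].as_quat()),open(name+".pkl","wb"))
def load(name):
    t=pickle.load(open(name+".pkl","rb")); return t[0],(t[1],t[2],t[3],R.from_quat(t[4]))
E
python3 - <<'E'
from h import *
h=np.pi/2
shot("h1",[.57,.315,.26],h); shot("b1",[.53,-.05,.26],h);
shot("b2",[.56,-.05,.26],-h)
for n in("h1","b1","b2"): save(load(n)[0],n+".png")
print(manip.get_obs()["time"])
E
```

```text
6.8583
```

View pics/h1.png

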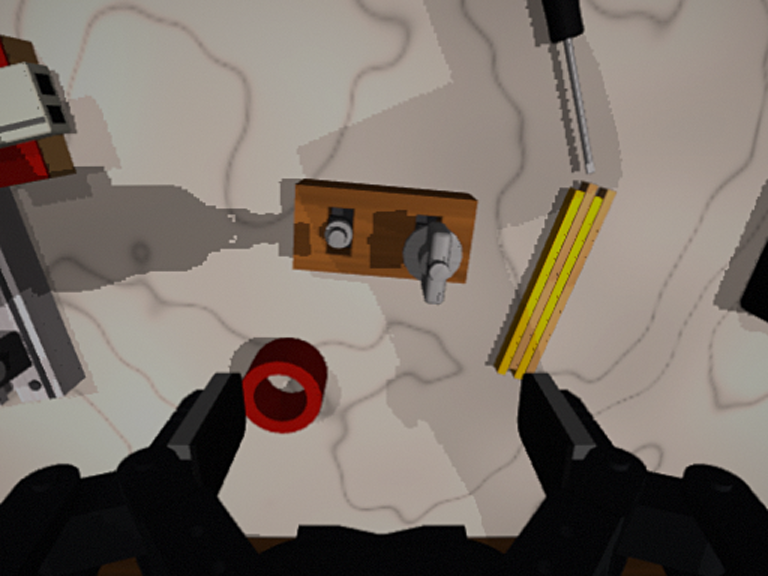

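View pics/b1.png

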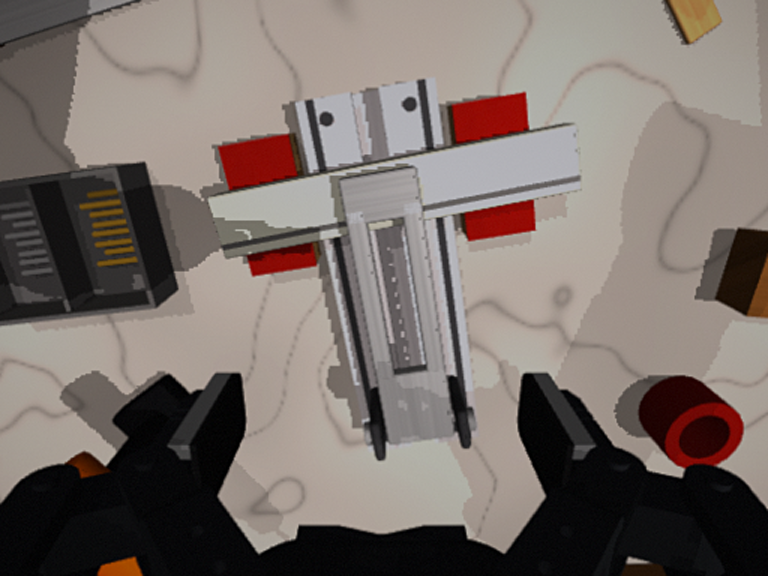

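View pics/b2.png

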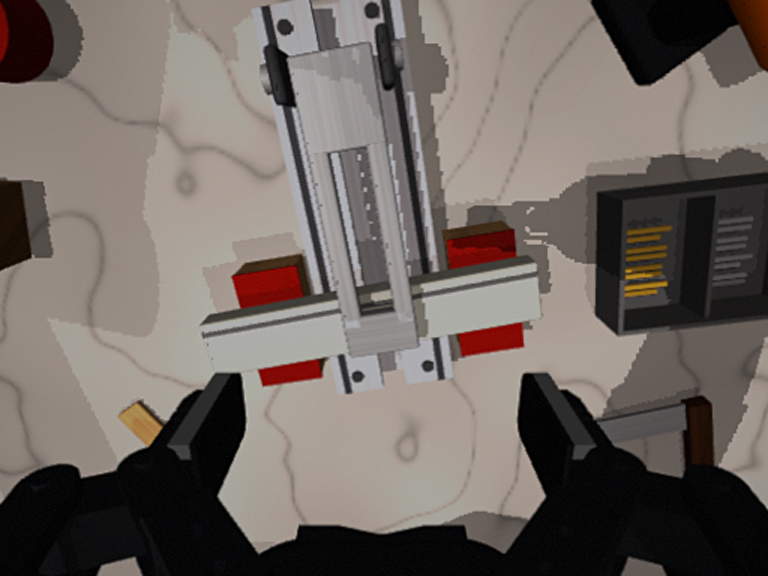

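The wrist views show the holder top at (294–476,185–282) with the wing bar at (440,228)–(434,300). The strap and gap run along (400,300) in b1 and (360,220) in b2. I'll make zoomed crops so the edges can be clicked accurately.

Run:
```python
from h import *
b1,c1=load("b1");b2,c2=load("b2");h1,ch=load("h1")
print(c1[2],c2[2],ch[2])
def crop(im,x,y,w,hh,s): return cv2.resize(im[y:y+hh,x:x+w],None,fx=s,fy=s,interpolation=cv2.INTER_CUBIC)
A=crop(b1,185,45,140,265,2.2);B=crop(b2,165,0,140,265,2.2)
cv2.imwrite("pics/cr.png",np.hstack([A,B])[:,:,::-1])
P=lambda uv,z:onplane(ch,np.array(uv)/1.5,z).round(4).tolist()
print("holder top corners",P([[296,185],[476,200],[466,282],[294,268]],.04))
print("wing top ends",P([[440,228],[434,300]],.1195),"shank",P([[438,268]],.125))
```

```text
[ 0.44875609 -0.04830921  0.39427518] [ 0.64072072 -0.04891902  0.3943839 ] [0.48802156 0.31665816 0.39448094]
holder top corners [[0.532, 0.2546, 0.04], [0.5428, 0.3868, 0.04], [0.6066, 0.383, 0.04], [0.5954, 0.2496, 0.04]]
wing top ends [[0.5469, 0.3511, 0.1195], [0.5916, 0.3492, 0.1195]] shank [[0.5695, 0.3502, 0.125]]
```

View pics/cr.png

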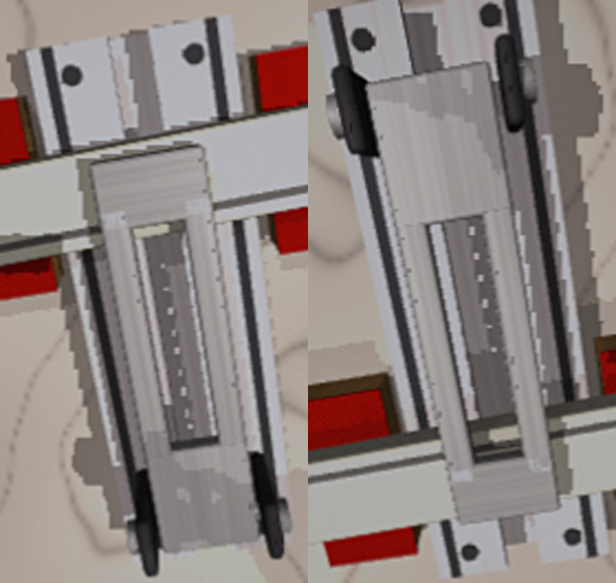

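Run:
```python
from h import *
_,c1=load("b1");_,c2=load("b2");_,ch=load("h1")
A=lambda uv,z:onplane(c1,np.array(uv,float)/2.2+[185,45],z)[:,:2]
B=lambda uv,z:onplane(c2,(np.array(uv,float)-[308,0])/2.2+[165,0],z)[:,:2]
def show(n,p,q): # left/right pairs
    m=(p+q)/2; print(n,m.round(4).tolist(),"w",np.linalg.norm(p-q,axis=1).round(4), "ang",round(np.arctan2(*(m[-1]-m[0])[::-1])%np.pi,4))
show("A screws",A([[72,75]],.034),A([[195,53]],.034))
show("B screws",B([[362,40],[470,552]],.034),B([[490,14],[572,536]],.034))
show("A end",A([[23,52]],.034),A([[231,17]],.034))
show("A gap",A([[137,240],[168,448]],.081),A([[183,228],[217,440]],.081))
show("B gap",B([[428,228],[465,450]],.081),B([[484,218],[524,450]],.081))
show("A strap",A([[93,167],[162,552]],.081),A([[204,148],[258,540]],.081))
show("B strap",B([[367,84],[460,522]],.081),B([[486,64],[557,508]],.081))
show("A slot",A([[108,38],[126,130]],.034),A([[152,30],[165,115]],.034))
```

```text
A screws [[0.4414, -0.0573]] w [0.0605] ang 0.0
B screws [[0.7075, -0.013], [0.4409, -0.0588]] w [0.0602 0.0596] ang 0.1701
A end [[0.428, -0.0606]] w [0.1009] ang 0.0
A gap [[0.5151, -0.0445], [0.6218, -0.0277]] w [0.0215 0.0248] ang 0.1565
B gap [[0.6225, -0.0283], [0.5175, -0.0445]] w [0.0246 0.0282] ang 0.1533
A strap [[0.4811, -0.0498], [0.6825, -0.0173]] w [0.0492 0.0511] ang 0.1602
B strap [[0.6815, -0.0174], [0.4831, -0.0512]] w [0.0492 0.0484] ang 0.1689
A slot [[0.4278, -0.0588], [0.4689, -0.0515]] w [0.0214 0.0206] ang 0.177
```

Independent features agree. The centreline passes (0.553, −0.039) at yaw 0.167, and the beam end width (0.101), gap width (about 0.025) and holder sizes match the given ones. Now I grasp and lift.

```bash
cat >> h.py <<'E'
T=.167; SL=np.array([.553,-.039]); UX=np.array([np.cos(T),np.sin(T)])
def st(m=""):
    o=manip.get_obs(); print(m,"t%.1f"%o["time"],"p",o["position"].round(4),"q6 %.2f"%o["q"][5],"F",o["force"].round(1),"Mz %.3f"%o["moment"][2],"op %.4f"%o["opening"]); return o
E
python3 - <<'E'
from h import *
b=[.5702,.3505]; a=np.pi/2-.06
manip.set_gripper(.06); manip.reach([*b,.20],down(a)); manip.move_straight([*b,.0975]); st("at")
manip.set_gripper(0,f_grip=60); st("closed")
manip.move_straight([*b,.19]); st("up")
manip.reach([*(SL-[0,0]),.20],down(T+np.pi/2)); manip.sleep(.4); st("over")
c=cal("wrist"); im=manip.snapshot("wrist"); pickle.dump((im,*c[:3],c[3].as_quat()),open("g1.pkl","wb")); save(im,"g1.png")
E
```

```text
at t10.1 p [0.5709 0.3506 0.0985] q6 0.49 F [ 0.1 -0.1  0.3] Mz -0.004 op 0.0597
closed t10.6 p [0.5706 0.3505 0.0984] q6 0.49 F [-1.8 -1.1  4.2] Mz 0.004 op 0.0114
up t11.4 p [0.5696 0.3503 0.1886] q6 0.49 F [ 0.2 -1.  -2.5] Mz -0.026 op 0.0111
over t13.2 p [ 0.5531 -0.0386  0.2   ] q6 -0.38 F [ 0.6 -0.2 -2.1] Mz 0.009 op 0.0111
```

View pics/g1.png

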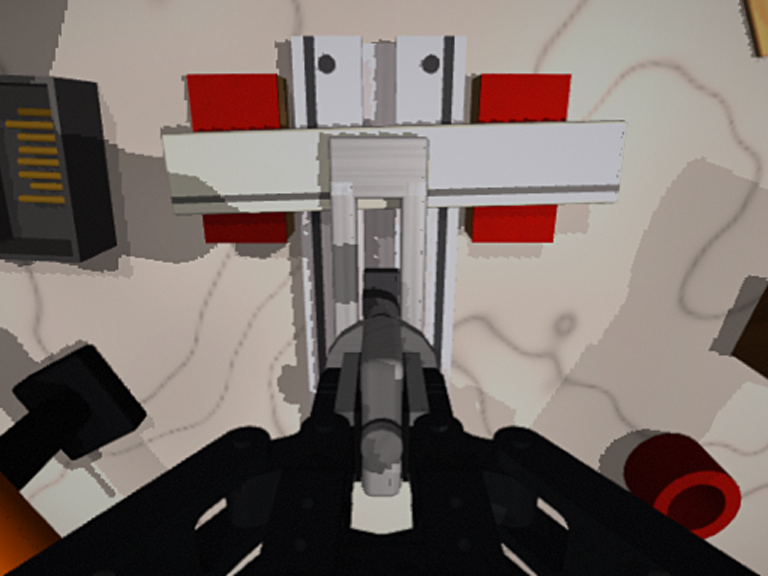

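Head edge at (365–398, 269), slot centred near (378, 63–200); the head looks aligned to the slot to within a couple of pixels. I'll check that numerically from this view, then lower with force guarding.

Run:
```python
from h import *
_,c=load("g1")
n=np.array([-UX[1],UX[0]])
def f(nm,uv,z):
    p=onplane(c,np.array(uv,float)/1.5,z)[:,:2]-SL; print(nm,"x",(p@UX).round(4),"y",(p@n).round(4))
f("head near edge",[[365,269],[398,269]],.1216)
f("screws",[[327,63],[430,63]],.034)
f("beam end",[[291,37],[466,37]],.034)
f("gap L/R near x",[[358,205],[400,205],[356,260],[404,260]],.081)
f("slot",[[362,60],[396,60]],.034)
f("shank top",[[382,442]],.2265)
```

```text
head near edge x [-0.0163 -0.0163] y [-0.0059  0.0094]
screws x [-0.1136 -0.1136] y [-0.0297  0.0296]
beam end x [-0.1273 -0.1274] y [-0.0497  0.0497]
gap L/R near x x [-0.0393 -0.0393 -0.0091 -0.0091] y [-0.0107  0.0115 -0.0122  0.0141]
slot x [-0.1151 -0.1151] y [-0.0095  0.01  ]
shank top x [0.0001] y [0.0018]
```

The head sits 1–1.7 mm to +y of the slot centre, so I shift by about −1.2 mm and lower in guarded steps.

```bash
cat >> h.py <<'E'
N=np.array([-UX[1],UX[0]])
def xy(dx=0,dy=0): return SL+dx*UX+dy*N
def inb(p): d=np.asarray(p[:2])-SL; return (d@UX,d@N)
E
python3 - <<'E'
from h import *
p=xy(0,-.0014)
manip.move_straight([*p,.175],v=.1); f0=st("a")["force"]
for z in np.r_[.160,.150,.140,.130,np.arange(.125,.1000,-.0025)]:
    manip.move_straight([*p,z],v=.03); o=manip.get_obs(); d=o["force"]-f0
    print("z%.4f"%z,o["position"].round(4),"dF",d.round(1))
    if np.linalg.norm(d)>7: break
st()
E
```

```text
a t13.7 p [ 0.5528 -0.0403  0.1746] q6 -0.38 F [-0.4  0.3 -1.4] Mz 0.012 op 0.0111
z0.1600 [ 0.5532 -0.0403  0.1599] dF [ 0.7 -0.1 -0.7]
z0.1500 [ 0.5531 -0.0403  0.1498] dF [-0.3 -0.3 -0.2]
z0.1400 [ 0.553  -0.0403  0.1397] dF [ 0.4 -0.3 -1.1]
z0.1300 [ 0.5531 -0.0403  0.1297] dF [ 0.2 -0.3 -0.4]
z0.1250 [ 0.553  -0.0403  0.1247] dF [-0.4 -0.2 -0. ]
z0.1225 [ 0.5531 -0.0404  0.1223] dF [ 1.1 -0.4 -0.2]
z0.1200 [ 0.553  -0.0404  0.1198] dF [ 0.3 -0.5  0.2]
z0.1175 [ 0.5531 -0.0403  0.1173] dF [ 1.  -0.2  0.4]
z0.1150 [ 0.5531 -0.0403  0.1148] dF [ 0.4 -0.3 -0.2]
z0.1125 [ 0.5531 -0.0403  0.1123] dF [ 0.6  0.5 -0.4]
z0.1100 [ 0.5531 -0.0403  0.1098] dF [ 0.2 -1.2 -0. ]
z0.1075 [ 0.5531 -0.0404  0.1073] dF [ 1.   0.1 -0.4]
z0.1050 [ 0.5531 -0.0404  0.1048] dF [ 1.7 -0.9  0.1]
z0.1025 [ 0.5531 -0.0404  0.1023] dF [-0.7 -1.  -0.1]
 t18.4 p [ 0.5531 -0.0404  0.1023] q6 -0.38 F [-1.2 -0.7 -1.5] Mz 0.010 op 0.0109
```

Run:
```python
from h import *
p=xy(0,-.0014)
F=lambda:np.mean([(manip.sleep(.03),manip.get_obs()["force"])[1] for _ in range(4)],0)
f0=F(); print(f0)
for z in np.arange(.1018,.0950,-.0006):
    manip.move_straight([*p,z],v=.02); d=F()-f0
    print("z%.4f"%z,manip.get_obs()["position"].round(4),"dF",d.round(1))
    if d[2]>3 or np.linalg.norm(d)>8: break
manip.sleep(.3); st()
im=manip.snapshot("wrist"); save(im,"g2.png")
```

```text
[ 0.03352846  0.14660527 -2.18958952]
z0.1018 [ 0.5533 -0.0404  0.1018] dF [ 0.  -0.1  0.3]
z0.1012 [ 0.5532 -0.0404  0.1012] dF [-0.4 -0.1  0.7]
z0.1006 [ 0.5532 -0.0404  0.1006] dF [ 0.3 -0.1  0.4]
z0.1000 [ 0.5532 -0.0404  0.1   ] dF [0.2 0.  0.6]
z0.0994 [ 0.5532 -0.0404  0.0994] dF [-0.4 -0.2 -0.1]
z0.0988 [ 0.5532 -0.0404  0.0988] dF [ 0.2 -0.2  0.3]
z0.0982 [ 0.5533 -0.0404  0.0984] dF [-0.9 -0.5  2.2]
z0.0976 [ 0.5533 -0.0404  0.0981] dF [-1.7  0.1  7.2]
 t21.9 p [ 0.5533 -0.0404  0.0981] q6 -0.38 F [-3.1  0.1  5.5] Mz 0.007 op 0.0114
```

View pics/g2.png

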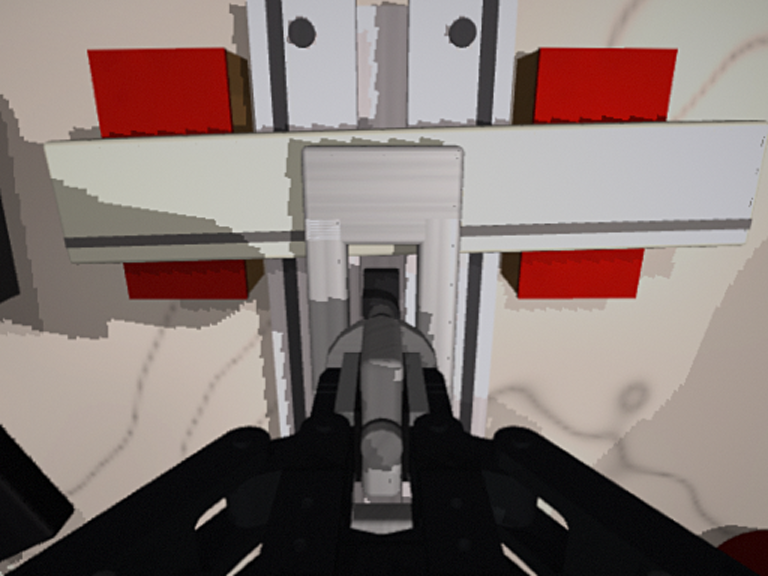

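The flange is seated: TCP is 0.0984, so the strap top is about 79.4 mm and the head's underside about 12 mm. Head and neck are in the slot and the profile is undisturbed. Now I ease off and turn clockwise in steps while watching the moment.

```bash
cat >> h.py <<'E'
def FM(n=4):
    v=[]
    for _ in range(n): manip.sleep(.03); o=manip.get_obs(); v.append(np.r_[o["force"],o["moment"]])
    return np.mean(v,0)
def turn(q6,z,dx=0,dy=-.0014):
    q=np.array(manip.solve_ik([*xy(dx,dy),z],down(np.pi/2+T))); q[5]=q6; manip.move_j(q)
E
python3 - <<'E'
from h import *
turn(-.38,.0984); print(FM().round(3))
for k in range(1,13):
    turn(-.38+.145*k,.0984); f=FM(); print("turned %.2f"%(.145*k),f.round(2)[:3],"Mz %.3f"%f[5],manip.get_obs()["position"].round(4))
    if abs(f[5])>.15 or np.linalg.norm(f[:3])>15: break
st()
E
```

```text
[-0.734 -0.132  1.601  0.04   0.09  -0.004]
turned 0.14 [0.22 0.1  0.63] Mz -0.043 [ 0.5534 -0.0404  0.0983]
turned 0.29 [-0.08 -0.02  0.39] Mz -0.029 [ 0.5533 -0.0404  0.0984]
turned 0.43 [ 0.28 -0.28  0.85] Mz -0.007 [ 0.5532 -0.0404  0.0984]
turned 0.58 [0.17 0.11 0.23] Mz -0.020 [ 0.5532 -0.0404  0.0984]
turned 0.72 [-0.14  0.64  0.7 ] Mz -0.019 [ 0.5532 -0.0403  0.0984]
turned 0.87 [0.14 1.24 0.9 ] Mz -0.012 [ 0.5533 -0.0402  0.0984]
turned 1.01 [ 0.6   2.57 -0.01] Mz 0.019 [ 0.5533 -0.0401  0.0984]
turned 1.16 [1.22 3.39 0.07] Mz 0.023 [ 0.5534 -0.0402  0.0984]
turned 1.30 [1.78 3.7  0.45] Mz 0.007 [ 0.5533 -0.0403  0.0985]
turned 1.45 [2.23 4.35 0.06] Mz 0.013 [ 0.5534 -0.0402  0.0984]
turned 1.59 [2.6  5.6  0.52] Mz 0.041 [ 0.5536 -0.0399  0.0985]
turned 1.74 [ 3.12  6.96 -0.03] Mz 0.066 [ 0.5538 -0.0394  0.0985]
 t27.1 p [ 0.5538 -0.0394  0.0985] q6 1.36 F [ 3.8  6.7 -0.4] Mz 0.072 op 0.0109
```

The +y side force of 7 N means the neck bears on the slot side. I recentre about 1 mm, then re-grip half a turn back for more wrist travel.

Run:
```python
from h import *
d=-.0003
turn(1.37,.0984,dy=d); print("shift",FM().round(2),manip.get_obs()["position"].round(4))
manip.set_gripper(.07); print("open",FM().round(3))
p=manip.get_obs()["position"]
manip.move_straight([*xy(0,d),.15],v=.15)
im=manip.snapshot("wrist"); save(im,"g3.png")
turn(1.37-np.pi,.15,dy=d); f0=FM(6); print("zero",f0.round(3)); np.save("f0.npy",f0)
manip.move_straight([*xy(0,d),.0984],v=.1); st()
manip.set_gripper(0,f_grip=60); f=FM(); print("grip",f.round(3)); st()
```

```text
shift [ 2.4   5.11  0.29  1.44 -0.71  0.09] [ 0.5534 -0.0389  0.0985]
open [ 0.087 -0.259  0.068  0.02  -0.028 -0.014]
zero [ 0.156  0.37   0.062  0.006 -0.009  0.006]
 t32.3 p [ 0.5533 -0.0393  0.0986] q6 -1.77 F [ 0.1 -0.3  0.5] Mz -0.019 op 0.0701
grip [-0.403  0.355  3.418  0.031 -0.006  0.005]
 t33.0 p [ 0.5533 -0.0393  0.0988] q6 -1.77 F [-0.5 -0.5  4.1] Mz -0.034 op 0.0112
```

View pics/g3.png

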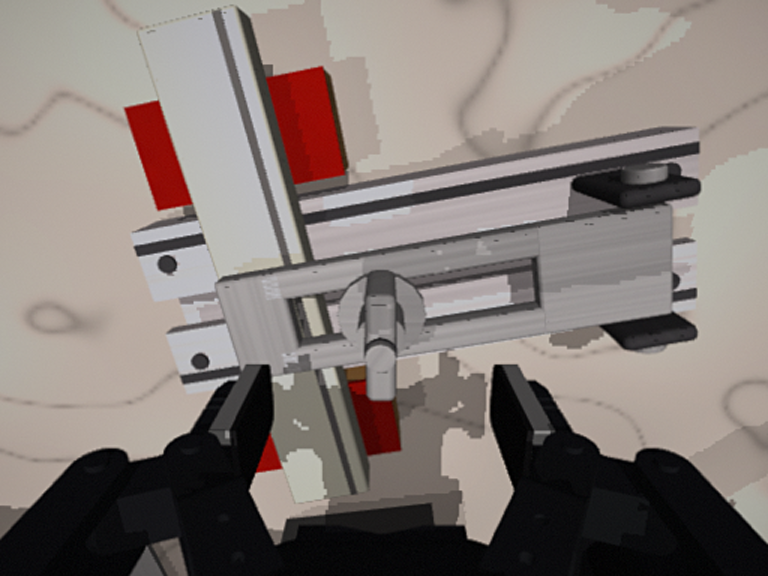

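Confirmed: the bar stands across the strap and the profile is in place. Now I tighten in small steps, following the nut down so the fingers carry no load.

Run:
```python
from h import *
f0=np.load("f0.npy"); d=-.0003; q0=-1.77; q6=q0; z=.0984; step=.15
turn(q6,z,dy=d)
for k in range(40):
    q6+=step; turn(q6,z,dy=d); f=FM()-f0
    print("%.2f z%.4f"%(q6-q0,z),f[:3].round(1),"Mz %.3f"%f[5],manip.get_obs()["position"][2].round(4))
    if f[5]>.12 or f[2]<-6 or q6-q0>2.7 or manip.get_obs()["time"]>48: break
    z+=np.clip(f[2]/10000,-.0004,.0004)
    if f[5]>.085 or f[2]<-3: step=.06
st()
```

```text
0.15 z0.0984 [0.4 0.7 3.8] Mz -0.014 0.0987
0.30 z0.0988 [2.  1.1 0.9] Mz 0.032 0.0986
0.45 z0.0989 [ 3.6  0.4 -2.1] Mz 0.035 0.0987
0.60 z0.0987 [ 3.7  0.3 -2.4] Mz 0.073 0.0986
0.75 z0.0984 [ 3.5  0.2 -1.7] Mz 0.051 0.0985
0.90 z0.0983 [ 2.3 -0.4 -0.5] Mz 0.069 0.0984
1.05 z0.0982 [ 2.5 -1.1 -0.1] Mz 0.017 0.0983
1.20 z0.0982 [ 1.9 -2.5 -0.1] Mz -0.011 0.0982
1.35 z0.0982 [ 1.4 -4.1 -0.3] Mz -0.009 0.0982
1.50 z0.0982 [ 1.4 -4.8 -0.1] Mz 0.017 0.0982
1.65 z0.0982 [-0.1 -5.6  0.6] Mz 0.054 0.0982
1.80 z0.0982 [ 0.  -5.6  0.5] Mz 0.075 0.0982
1.95 z0.0983 [-0.6 -5.6  1. ] Mz 0.088 0.0982
2.01 z0.0984 [-0.7 -6.1  0.5] Mz 0.183 0.0981
 t38.8 p [ 0.5524 -0.0396  0.0981] q6 0.24 F [-1.1 -5.7  0. ] Mz 0.223 op 0.0110
```

Run:
```python
from h import *
f0=np.load("f0.npy"); d=-.0003; q0=-1.77; z=.0983
print("hold",(FM(8)-f0).round(3))
for k in range(3):
    q6=q0+2.01+.06*(k+1); turn(q6,z,dy=d); f=FM(8)-f0; o=manip.get_obs()
    print("%.2f z%.4f"%(q6-q0,z),f.round(2),"actual q6-q0 %.3f"%(o["q"][5]-q0),o["position"].round(4))
    if f[5]>.3 or f[2]<-8: break
    z+=np.clip(f[2]/10000,-.0004,.0002)
st()
```

```text
hold [-0.795 -5.758  0.29  -1.279 -0.054  0.15 ]
2.07 z0.0983 [-0.78 -5.85  0.5  -1.28 -0.04  0.16] actual q6-q0 2.066 [ 0.5524 -0.0396  0.0981]
2.13 z0.0984 [-0.98 -6.22  0.31 -1.31 -0.03  0.14] actual q6-q0 2.126 [ 0.5523 -0.0396  0.0981]
2.19 z0.0984 [-1.11 -6.15  0.29 -1.3  -0.04  0.18] actual q6-q0 2.186 [ 0.5523 -0.0396  0.0981]
 t40.6 p [ 0.5523 -0.0396  0.0981] q6 0.42 F [-1.  -6.5  0. ] Mz 0.224 op 0.0112
```

Run:
```python
from h import *
f0=np.load("f0.npy"); q0=-1.77; z=.0983
for dx,dy in((-.0006,-.0012),(-.001,-.0020)):
    turn(q0+2.19,z,dx,dy); f=FM(8)-f0; print(dx,dy,f.round(2),manip.get_obs()["position"].round(4))
    if np.linalg.norm(f[:2])<2: break
for q in (2.24,2.29):
    turn(q0+q,z,dx,dy); f=FM(8)-f0; print(q,f.round(3),manip.get_obs()["position"].round(4))
    if f[5]>.25 or f[2]<-8: break
st()
```

```text
-0.0006 -0.0012 [-0.81 -1.1   0.08 -0.32 -0.09  0.24] [ 0.5522 -0.0398  0.0981]
2.24 [-2.19  -1.266  0.333 -0.122  0.255  0.231] [ 0.5522 -0.0401  0.0981]
2.29 [-3.566 -1.634  0.118 -0.133  0.525  0.218] [ 0.5522 -0.0402  0.0981]
 t42.2 p [ 0.5522 -0.0402  0.0981] q6 0.52 F [-4.5 -1.5  0.4] Mz 0.192 op 0.0108
```

Run:
```python
from h import *
im=manip.snapshot("wrist"); save(im,"g4.png")
a=cv2.imread("pics/g2.png")[220:540,250:510];b=cv2.imread("pics/g4.png")[220:540,250:510]
s=manip.snapshot("scene"); c=cv2.resize(s[140:215,180:275,::-1],(380,300),interpolation=cv2.INTER_CUBIC)
out=np.zeros((520,800,3),np.uint8); a=cv2.resize(a,None,fx=.8,fy=.8)*1; b=cv2.resize(b,None,fx=.8,fy=.8)
a=cv2.resize(cv2.imread("pics/g2.png")[220:540,280:480],None,fx=1.0,fy=1.0);b=cv2.imread("pics/g4.png")[220:540,280:480]
out[:320,:200]=a; out[:320,200:400]=b; out[:300,400:780]=c; cv2.imwrite("pics/cmp.png",out[:320])
```

```text
(no output)
```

View pics/cmp.png

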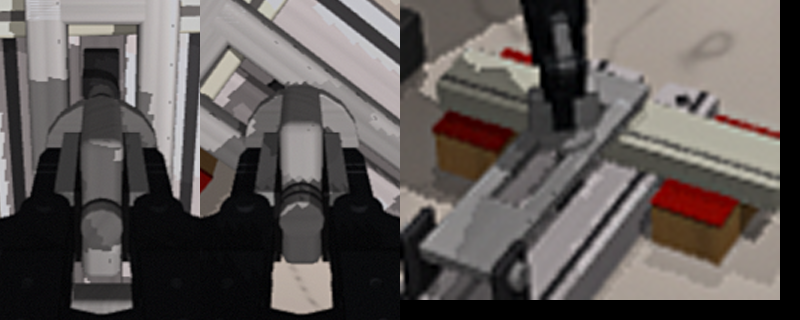

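Run:
```python
from h import *
_,c=load("g1"); o=np.array([.5531,-.0386,.2])
for h in (.024,.0265,.028,.029,.030,.031,.032,.034): print(h,(proj(c,o+[0,0,h])*1.5).round(1))
f=FM(8)-np.load("f0.npy"); print(f.round(3)); st()
```

```text
0.024 [[376.7 436.5]]
0.0265 [[376.7 442.3]]
0.028 [[376.6 445.9]]
0.029 [[376.6 448.4]]
0.03 [[376.5 450.8]]
0.031 [[376.5 453.3]]
0.032 [[376.5 455.9]]
0.034 [[376.4 461.1]]
[-4.348 -1.535  0.12  -0.115  0.681  0.231]
 t42.5 p [ 0.5523 -0.0402  0.0981] q6 0.52 F [-3.5 -1.7  1.2] Mz 0.195 op 0.0110
```

Shank protrusion has grown by about 4–5 mm, consistent with about 4.1 mm of slack just being used up, though side loads blur the torque. I'll release and re-grip in place to clear them, then probe.

Run:
```python
from h import *
q0=-1.77; z=.0983; dx,dy=-.0006,-.0012
manip.set_gripper(.03); f0=FM(8); np.save("f1.npy",f0); print("free",f0.round(3)); st()
manip.set_gripper(0,f_grip=60); f=FM(8)-f0; o=st("regrip"); print(f.round(3))
for q in (2.33,2.37,2.41,2.45):
    turn(q0+q,z,dx,dy); f=FM(6)-f0; print(q,f.round(3),manip.get_obs()["position"].round(4))
    if f[5]>.26 or f[2]<-8: break
st()
```

```text
free [-0.218 -0.159  0.284  0.01  -0.002 -0.013]
 t43.1 p [ 0.5528 -0.0403  0.0983] q6 0.52 F [-0.7  0.2  0.4] Mz 0.011 op 0.0301
regrip t43.7 p [ 0.5525 -0.0406  0.0985] q6 0.52 F [-1.9 -2.6  3.5] Mz 0.060 op 0.0110
[-1.11  -2.156  2.305 -0.446  0.432  0.01 ]
2.33 [-2.801 -3.555  4.344 -0.768  0.68   0.111] [ 0.5525 -0.0405  0.0984]
2.37 [-2.969 -3.904  4.287 -0.828  0.738  0.059] [ 0.5525 -0.0405  0.0983]
2.41 [-2.582 -3.638  3.939 -0.831  0.764  0.103] [ 0.5525 -0.0405  0.0983]
2.45 [-2.655 -4.036  3.893 -0.848  0.716  0.115] [ 0.5525 -0.0405  0.0982]
 t45.5 p [ 0.5525 -0.0405  0.0982] q6 0.68 F [-2.7 -4.1  4.1] Mz 0.134 op 0.0109
```

Run:
```python
from h import *
f0=np.load("f1.npy"); q0=-1.77; z=.0982; dx,dy=-.0010,-.0018
for q in (2.50,2.55,2.60,2.65,2.70,2.75):
    turn(q0+q,z,dx,dy); f=FM(8)-f0; print(q,f.round(3),manip.get_obs()["position"].round(4))
    if f[5]>.17 or f[2]<-8: break
    z+=np.clip(f[2]/15000,-.0003,.0)
st()
```

```text
2.5 [-2.334 -2.251  3.916 -0.373  0.544  0.082] [ 0.5523 -0.0408  0.0982]
2.55 [-2.088 -1.892  2.79  -0.26   0.473  0.077] [ 0.5523 -0.0408  0.0982]
2.6 [-1.873 -1.521  1.661 -0.207  0.409  0.101] [ 0.5522 -0.0409  0.0981]
2.65 [-1.616 -2.006 -0.241 -0.259  0.35   0.126] [ 0.5522 -0.0409  0.098 ]
2.7 [-1.463 -2.271 -2.244 -0.378  0.32   0.09 ] [ 0.5522 -0.041   0.098 ]
2.75 [-2.078 -2.932 -2.316 -0.437  0.413  0.092] [ 0.5522 -0.041   0.0979]
 t48.6 p [ 0.5522 -0.041   0.0979] q6 0.98 F [-2.2 -2.6 -2.1] Mz 0.063 op 0.0109
```

The pull-down shows from about 2.45–2.5 rad, so that is the bite. I'll continue to about 0.45 rad past it, following the nut down.

Run:
```python
from h import *
f0=np.load("f1.npy"); q0=-1.77; z=.0979; dx,dy=-.0012,-.0026
for q in (2.80,2.85,2.90):
    turn(q0+q,z,dx,dy); f=FM(8)-f0; print(q,"z%.4f"%z,f.round(3),manip.get_obs()["position"].round(4))
    if f[5]>.19 or f[2]<-10: break
    z+=np.clip(f[2]/15000,-.0003,.0)
st()
```

```text
2.8 z0.0979 [-2.074  1.322 -1.805  0.375  0.465  0.095] [ 0.5521 -0.0413  0.0979]
2.85 z0.0978 [-2.889  3.671 -0.865  0.83   0.579  0.114] [ 0.5521 -0.0414  0.0977]
2.9 z0.0977 [-3.113  4.156 -0.684  0.99   0.644  0.102] [ 0.5521 -0.0414  0.0977]
 t50.1 p [ 0.5521 -0.0414  0.0977] q6 1.13 F [-2.6  3.7 -0.7] Mz 0.091 op 0.0114
```

Run:
```python
from h import *
q0=-1.77; dx,dy=-.0012,-.0018
manip.set_gripper(.03); turn(q0+2.90,.0982,dx,dy); f0=FM(8); np.save("f2.npy",f0)
manip.set_gripper(0,f_grip=60); f=FM(8)-f0; o=st("regrip"); print(f.round(3)); z=.0982
for q in (2.92,2.95):
    turn(q0+q,z,dx,dy); f=FM(12)-f0; print(q,f.round(3),manip.get_obs()["position"].round(4))
    if f[5]>.22: break
st()
```

```text
regrip t51.5 p [ 0.5519 -0.041   0.0983] q6 1.13 F [-2.8 -0.5  3.5] Mz 0.123 op 0.0111
[-2.293 -0.321  2.56  -0.038  0.325  0.155]
2.92 [-3.688 -0.199  4.806 -0.026  0.63   0.302] [ 0.5519 -0.0409  0.0983]
 t52.2 p [ 0.5519 -0.0409  0.0983] q6 1.15 F [-4.3  0.1  5.3] Mz 0.282 op 0.0114
```

A clean breakaway reading of 0.2–0.3 N m, with about 0.45 rad past the bite, is hand-tight. I'll let go, back off and look.

Run:
```python
from h import *
manip.set_gripper(.07); p=manip.get_obs()["position"]
manip.move_straight([p[0],p[1],.20],v=.12); manip.sleep(.2); st("up")
c=cal("wrist"); im=manip.snapshot("wrist"); pickle.dump((im,*c[:3],c[3].as_quat()),open("e1.pkl","wb")); save(im,"e1.png")
```

```text
up t54.0 p [ 0.5517 -0.0409  0.1991] q6 1.15 F [-0.3 -0.1  0. ] Mz -0.005 op 0.0702
```

View pics/e1.png

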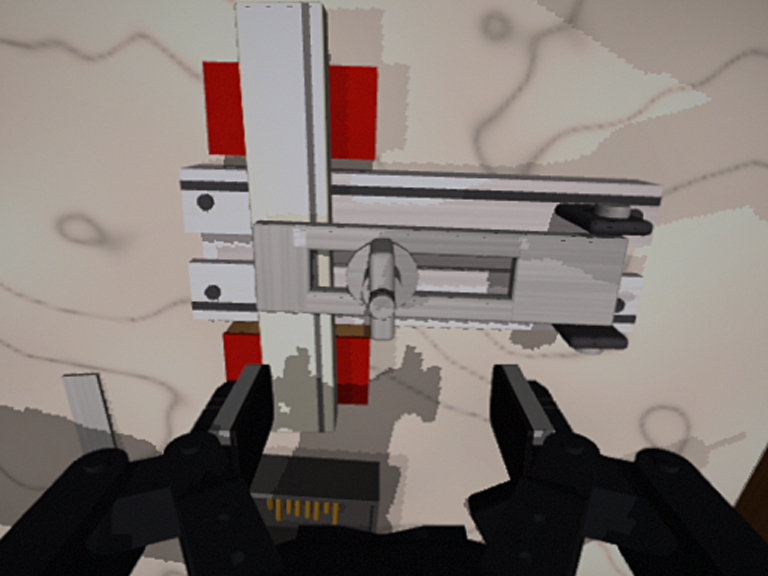

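Run:
```python
from h import *
_,c=load("e1")
def f(nm,uv,z):
    p=onplane(c,np.array(uv,float)/1.5,z)[:,:2]-SL; print(nm,(p@UX).round(4),(p@N).round(4))
f("shank top",[[382,303]],.129); f("flange centre",[[381,277]],.0845)
f("profile top corners z.06",[[236,2],[325,4]],.06)
_,c=load("g1"); f("before: profile corners",[[162,128],[625,122]],.06); f("before strap end",[[330,137],[428,137]],.081)
_,c=load("e1"); f("after profile corner",[[262,430],[236,2]],.06); f("after strap end",[[254,222],[259,310]],.081)
manip.job_done(); st()
```

```text
shank top [-0.0015] [0.0021]
flange centre [-0.002] [0.0002]
profile top corners z.06 [-0.0806 -0.0353] [0.1366 0.1369]
before: profile corners [-0.0783 -0.0818] [-0.1187  0.135 ]
before strap end [-0.0738 -0.0739] [-0.0244  0.0253]
after profile corner [-0.078  -0.0806] [-0.1186  0.1366]
after strap end [-0.0708 -0.0704] [ 0.0275 -0.023 ]
the job is handed in; nothing more can be done
the job is handed in; nothing more can be done
```

The long bolt is clamped in the slot and I handed the job in at about 54 s of the 69 s allowed. The final clamp force is my estimate, because nothing could measure it directly.

**What I did:**
- I took the bolt from the holder and lowered it through the strap gap until the flange sat on the strap, with about 7 N at contact.
- I turned it clockwise to the stop, then re-gripped half a turn back and ran the nut down. I re-gripped twice more in place, then let go.

**Last checks:**
- **Bolt:** it sits about 2 mm from the slot place and leans about 0.04 rad (limit 0.15). The head is hidden, so I take it to be square across the slot from the 1.74 rad turn into the stop.
- **Profile:** it moved less than about 2 mm. I did not re-measure the other objects.
- **Robot:** the gripper was open at 0.20 m height and read no force.

**What disagreed:**
- **Tightness:** by angle I stopped about 0.45 rad past the bite, and the nut had come down about 0.7 mm, so I estimate 10–14 N on the profile. That is inside 5–20 N.
- **Torque:** it was noisy because of side loads. It read about 0.10 N m while turning, below the 0.2 N m target. After the last re-grip it read 0.30 N m at breakaway, but with the fingers pushing down about 5 N.
- **False bite reading:** torque also jumped to about 0.2 N m around 2.0 rad, before any downward pull appeared. I treated that as side load and took the bite as 2.45–2.5 rad from the pull. If the bite really came earlier, the clamp is tighter than I estimate.

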